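# Move the wax tin to its new bay and press its label holder into the clip

### The job

On the low shelf, slide the wax tin sideways, without lifting it, from the bay whose label is already fitted to the round dark mark of the bay whose label clip is still empty. Then take the label holder out of its wooden stand, push its tongue down behind the lip of that empty clip until the sprung bar in it is fully down, and finish there, still holding the holder pressed home so that I can drive its screws. Leave the tape measure, the turned knob and the loose wooden block where they are.

Things in the scene. Friction and masses are not known exactly. Their poses are not given: they have to be found in the camera images.
- shelf: low wooden shelf fixed on the bench, 110 (x) x 340 (y) mm, top 45 mm above the bench; origin under its middle on the bench, x towards the back, y along it. Two wooden rails 6 mm high run along it, 82 mm apart, their middle line at x = +5 mm; its ends are open. Two round dark marks (72 mm) on that line at y = +80 and -80 mm are the two bays
- tin_center (a point): wax tin (white with a green lid), 77 mm across, 31 mm high, about 0.16 kg, loose on the shelf between the rails; this point is its centre, half-way up. It starts about over the mark of the bay whose label is fitted. Its yaw is of no matter
- bay_mark (a point): centre of the round dark mark on the shelf top, behind the empty clip, where the tin must stand; axes as the clip's
- empty_clip: aluminium label clip fixed to the shelf's front before one bay (either), 80 mm long, 42 mm high, empty: an upright channel between a back and a front lip, 11 mm (x) by 56 mm (y), open at the top, where it flares to about 20 x 64 mm. Origin on the bench under the channel's middle; x towards the shelf, y along it. A like clip at the other bay holds a fitted holder rising to 118 mm
- clip_mouth (a point): middle of the empty clip's open mouth, 40 mm above the bench; axes as the clip's
- clip_bar (a joint): sprung bar on the floor of the empty clip's channel: 0 = up (its top 22 mm above the bench), 0.010 m = fully down on its stop (its top 12 mm above the bench). It takes about 3 N to start it and 8 N to hold it fully down, and it springs back when let go
- holder_grip (a point): centre of the grip tab of the label holder (106 mm high, 70 g, upright in a fixed wooden stand, 50 x 90 x 30 mm). From below: aluminium tongue 8 mm thick (x), 50 wide (y), 34 high; plate with a blank card, 8 x 70 x 26; black grip tab 12 x 26 x 46 on top. This point is 83 mm above the tongue's end. x through the thickness, y along the width, z up. It fits the clip either way round
- holder_foot (a point): middle of the label holder's lower end (the tongue's end), 83 mm below the tab's centre; axes as the holder's. The lowest 6 mm of the tongue are thinner (5 x 46 mm). At the start it stands on the floor of the stand's slot, 10 mm above the bench and 20 mm deep in the slot
- tape: yellow and black tape measure, 39 x 70 x 64 mm, loose on the bench; bystander; origin under its middle
- knob: turned wooden drawer knob, 44 mm across, 48 mm high, loose on the bench; bystander; origin under its middle
- block: loose sawn wooden block, 50 x 66 x 45 mm, behind the shelf; bystander; origin under its middle
Things that resemble listed ones, but are neither listed nor needed, are in the scene too. Of the things that look like the part that bears holder_grip, the smallest one is meant.

How it is judged (in metres and radians):
On the way, in this order (a step that is already met when the one before it is completed fails the run):
1. the wax tin stands on the mark of the bay with the empty clip (horizontal distance between tin_center and bay_mark below 0.014 m and z of tin_center in the frame of shelf between 0.054 and 0.067 m and angle between tin_center's own z axis and vertical below 0.12 rad), for 0.2 s.
2. the holder's tongue is behind the clip's lip (all of step 1 and x of holder_foot in the frame of empty_clip between -0.006 and 0.006 m and y of holder_foot in the frame of empty_clip between -0.007 and 0.007 m and z of holder_foot in the frame of empty_clip below 0.03 m), for 0.1 s.
At the end, for the whole second after the job is handed in: Tin flat on the shelf, within 14 mm of the mark behind the clip; holder upright (7 degrees) in the clip, its end under 15 mm above the bench; bar down by more than 8 of its 10 mm, pressed by the holder with over 4 N; fingers still on the holder, which is at rest (all of step 1 and x of holder_foot in the frame of empty_clip between -0.006 and 0.006 m and y of holder_foot in the frame of empty_clip between -0.007 and 0.007 m and z of holder_foot in the frame of empty_clip below 0.015 m and angle between holder_foot's own z axis and vertical below 0.12 rad and value of joint clip_bar above 0.008 m and contact force between holder and clip_bar above 4 N and contact force between the fingers and holder above 2 N and linear speed of holder below 0.02 m/s); the arm keeps its last pose, push and grip.
It fails at once if the tin is lifted more than about 8 mm off the shelf or tipped (z of tin_center in the frame of shelf above 0.069 m or angle between tin_center's own z axis and vertical above 0.25 rad).
It fails at once if the tape measure, knob or loose block is moved more than 3 cm (distance of any of tape, knob, block from where it was at the start of the episode above 0.03 m).
It also fails if it takes over 54 s, if anything falls off the work surface, if the arm or the gripper's body presses on something with over 40 N, if the wrist force passes 120 N, or if a joint passes its speed limit or range.

### The arm

A 6-joint arm with a two-finger parallel gripper is mounted at the origin on a cart in front of the work surface, level with it; the furniture and walls round the work are solid. World frame = base frame: x ahead of the robot, y to its left, z up, the work surface at z = 0. Lengths are in m, angles in degrees, forces in N, time in s.
With the tool pointing down it reaches from about 0.4 to 0.825 m from the base axis. Payload 7 kg.
Tool frame: the origin (TCP) lies midway between the tips of the shut fingers; the grasp point (between the pads) lies 19 mm behind it (ctrl.hold_point_z is the distance from the TCP to the grasp point, in m); z points along the fingers, y is the line along which they close (so a half turn about z gives the same grasp; the last joint's range is limited). The gripper opens to 88 mm and grips with 3 to 60 N. Pads are 19 mm wide; open, the fingers measure 130 mm over their backs; the gripper's body (78 mm by 193 mm) begins 47 mm behind the grasp point.
Start: joints at [-46.805, 20.546, 0.682, 0, -70.136, -16.507], TCP at [0.303, -0.603, 0.227] pointing down, gripper open.
Joint ranges: [-176.03, 176.03], [-82.01, 121.73], [-58.28, 71.71], [-173.87, 95.51], [-174.79, -0.11], [-173.66, 173.66]. Speed limits (degrees/s): [136.94, 136.94, 172.46, 180, 180, 180].

### API

Orientations are given as [roll, pitch, yaw] about the fixed x, y, z axes, in that order (R = Rz(yaw) Ry(pitch) Rx(roll)).
In Python, from plant import ctrl gives the robot as it stands.
- The arm moves only by the tool apply_moves, never from a script. Its argument "deltas" is a list of rows, each an object with "fingers": the finger opening in mm, from 0 to 87.6; "delta_pos": the shift along the tool's x, y, z in mm, a list of three; "angular": the turn, a rotation vector about the tool's x, y, z in degrees, a list of three. A call has 1 to 10 rows; each row is the pose to reach, as a shift and turn from the pose commanded when the call began, along the tool's axes at that moment; what a row does not reach only later rows make up. A row lasts 1/10 s, in which the tool goes at most 50 mm and 8.59 degrees, less where a joint would pass 70% of its speed; a pose out of reach is approached as far as the arm can. A call with a gripper value outside its range is refused whole. The fingers move at their own pace and stop on an object; the grip force is fixed at half the most. Time passes only in rows, so rows that repeat a pose let the fingers close. It gives the time, the measured TCP pose, the force, the opening and the grip force at its end, in the units of the state.
- ctrl.get_obs(): the state, without advancing time (a new reading comes with each control period).
- ctrl.snapshot(name): name is "scene" or "top" or "wrist"; returns the picture (400x640x3 uint8, red, green, blue); there is no depth.
- ctrl.camera_params(name): a dict with "fx", "fy", "cx", "cy" (pixels), "cam_to_world" (4x4, takes a point from camera to world coordinates); the wrist camera has in their place "mount" (4x4, takes a point from camera to tool coordinates, whose origin is the TCP and whose axes are the flange's). Camera axes: x right, y up, looking along -z (the intrinsics and any distortion apply to the point x, -y, -z); pixel columns grow to the right and rows downward; lengths in m; the calibration is good to about 2 mm. A picture is of the moment at which its call begins: read the wrist's pose just before it. camera_params takes no time and is no camera call.
- ctrl.close_job(): hands the job in; it is judged then, once.
The state is a dict: "clock": time; "joint_pos": joint angles; "qvel": joint speeds; "tau": joint torques, N m; "tool_pos": TCP position; "orientation": TCP orientation; "force": force on the tool from outside, world axes, zero at the start; "moment": the same for the moment, N m; "opening": finger opening in m; "gripper_force": force on a finger pad.
Only numpy, scipy, OpenCV 4.12 (cv2) and the standard library are available. Lean on these libraries where they do the work, as an engineer would, in place of code of your own. Each camera call takes 0.05 s, during which the arm holds its last target. There are 200 camera calls.

## Working session

There is one attempt and no reset: what is moved stays moved. The work goes in short steps, Python scripts to look and compute and a tool call to move; the robot and the scene stay as the last step left them, time stands still between calls to the robot, and variables do not carry over. Pictures are saved under pics/ and viewed, at most 10 in all, crops included, and the job is handed in when it is done.

Besides the shell and the picture viewer there is one more tool, called after "Request:" as name(argument=value, ...), one argument or row to a line, values as JSON. apply_moves: Moves the arm, as the interface text tells. Its arguments: {"type":"object","properties":{"deltas":{"type":"array"}},"required":["deltas"]}

```bash
mkdir -p pics; ls; cat > h.py <<'E'
import numpy as np, cv2
from plant import ctrl
from scipy.spatial.transform import Rotation as R
def snap(n,f):
    im=ctrl.snapshot(n); cv2.imwrite('pics/'+f,im[:,:,::-1]); return im
def toolT():
    o=ctrl.get_obs(); T=np.eye(4); T[:3,:3]=R.from_euler('xyz',np.array(o['orientation'],float),degrees=True).as_matrix(); T[:3,3]=o['tool_pos']; return T
def cam(n):
    p=ctrl.camera_params(n)
    C=np.array(p['cam_to_world']) if 'cam_to_world' in p else toolT()@np.array(p['mount'])
    return p,C
def ray(n,u,v,pc=None):
    p,C=pc or cam(n)
    d=C[:3,:3]@np.array([(u-p['cx'])/p['fx'],-(v-p['cy'])/p['fy'],-1.0]); return C[:3,3],d
def onz(n,u,v,z,pc=None):
    o,d=ray(n,u,v,pc); return o+d*(z-o[2])/d[2]
def proj(n,P,pc=None):
    p,C=pc or cam(n); q=np.linalg.inv(C)@np.append(P,1); return p['cx']+p['fx']*q[0]/-q[2], p['cy']-p['fy']*q[1]/-q[2]
E
python3 - <<'E'
from h import *
for n in ['scene','top']:
    snap(n,n+'0.png'); print(n,ctrl.camera_params(n))
print(ctrl.camera_params('wrist')); print(ctrl.get_obs(),ctrl.hold_point_z)
E
```

```text
pics
scene {'fx': 459.5018977014713, 'fy': 459.5018977014713, 'cx': 314.0027496936055, 'cy': 197.89938145926294, 'cam_to_world': array([[-0.46326147,  0.53890101, -0.70354425, -0.50826074],
       [-0.8861529 , -0.27179382,  0.37531474,  0.53469026],
       [ 0.01103852,  0.79731664,  0.6034603 ,  0.99191938],
       [ 0.        ,  0.        ,  0.        ,  1.        ]])}
top {'fx': 456.17786988154154, 'fy': 456.17786988154154, 'cx': 323.3550974094477, 'cy': 197.93369708180995, 'cam_to_world': array([[-1.41735277e-02,  9.95400085e-01, -9.47511544e-02,
         3.89741133e-01],
       [-9.99897723e-01, -1.42908812e-02, -5.60059204e-04,
        -3.62682158e-03],
       [-1.91156047e-03,  9.47335256e-02,  9.95500831e-01,
         1.54491441e+00],
       [ 0.00000000e+00,  0.00000000e+00,  0.00000000e+00,
         1.00000000e+00]])}
{'fx': 313.51899725060565, 'fy': 313.51899725060565, 'cx': 311.4704716381409, 'cy': 203.9925578328612, 'mount': array([[-5.48057690e-04,  9.65581928e-01,  2.60098521e-01,
         6.90366630e-02],
       [ 9.99999689e-01,  3.81884295e-04,  6.89419323e-04,
   
[... 177 characters left out ...]
.00000000e+00]])}
{'clock': 0.1, 'joint_pos': array([-4.68056814e+01,  2.05887569e+01,  6.38151999e-01, -1.47515458e-02,
       -7.01346833e+01, -1.65077096e+01]), 'qvel': array([-0.01980722, -0.06746857,  0.00771496,  0.01575565,  0.0550459 ,
       -0.04442143]), 'tau': array([-1.32391517e-03, -5.84164917e+01,  2.93753725e+01,  7.01560959e+00,
        1.01236906e-02, -5.28119756e-05]), 'tool_pos': array([ 0.30292565, -0.60272825,  0.22570304]), 'orientation': array([ 1.79914287e+02, -1.09396030e-02, -1.53318406e+02]), 'force': array([ 0.43708299, -0.40331405, -0.20708776]), 'moment': array([ 0.04741788,  0.00767642, -0.0188863 ]), 'gripper_force': 0.0, 'opening': 0.0874591360908578} 0.0188
```

View pics/scene0.png

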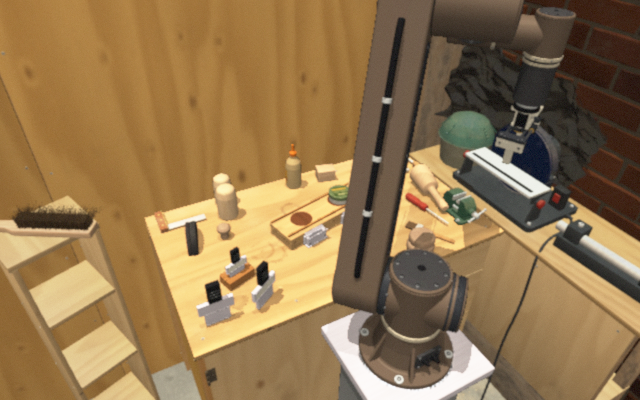

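View pics/top0.png

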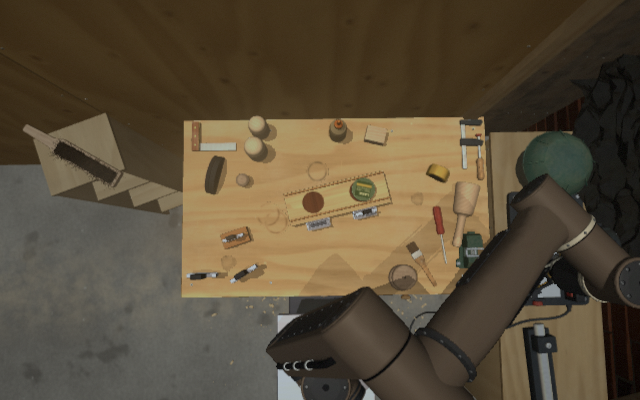

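Top view: the empty clip is at (318,223) by the bare mark (313,202). The tin is at (362,189), with the fitted label at (367,212). There are three holder-like things, at (236,238), (204,275) and (244,272). Only (236,238) stands in a wooden stand, and it looks smallest. I'll check this in an enlarged crop.

```bash
python3 - <<'E'
from h import *
im=cv2.imread('pics/scene0.png')
cv2.imwrite('pics/crop1.png',cv2.resize(im[170:330,175:375],None,fx=3.7,fy=3.7,interpolation=cv2.INTER_CUBIC))
T=cam('top')
for nm,u,v,z in [('clip',318,223,.04),('mark',313,202,.045),('tin',362,189,.076),('fitted',367,212,.118),('hold',236,236,.11),('a',204,275,.1),('b',244,272,.1),('tape',214,175,.06),('knob',243,181,.048),('block',376,134,.045)]:
    print(nm,onz('top',u,v,z,T).round(3))
im=cv2.imread('pics/top0.png').astype(int)
# shelf dark mark centroid and tin lid
b,g,r=im[...,0],im[...,1],im[...,2]
m=((g-r>8)&(g>40)).astype(np.uint8); m[:, :330]=0;m[:,390:]=0;m[:170]=0;m[205:]=0
M=cv2.moments(m,True);print('lid',M['m00'],onz('top',M['m10']/M['m00'],M['m01']/M['m00'],.076,T))
m=((r<130)).astype(np.uint8); m[:, :298]=0;m[:,328:]=0;m[:188]=0;m[214:]=0
M=cv2.moments(m,True);print('mark',M['m00'],onz('top',M['m10']/M['m00'],M['m01']/M['m00'],.045,T))
E
```

```text
clip [0.45  0.016 0.04 ]
mark [0.52  0.032 0.045]
tin [ 0.557 -0.128  0.076]
fitted [ 0.479 -0.139  0.118]
hold [0.41  0.273 0.11 ]
a [0.29  0.375 0.1  ]
b [0.298 0.249 0.1  ]
tape [0.612 0.356 0.06 ]
knob [0.592 0.262 0.048]
block [ 0.745 -0.182  0.045]
lid 5.0 [ 0.54865435 -0.10750506  0.076     ]
mark 363.0 [0.52053283 0.03263933 0.045     ]
```

View pics/crop1.png

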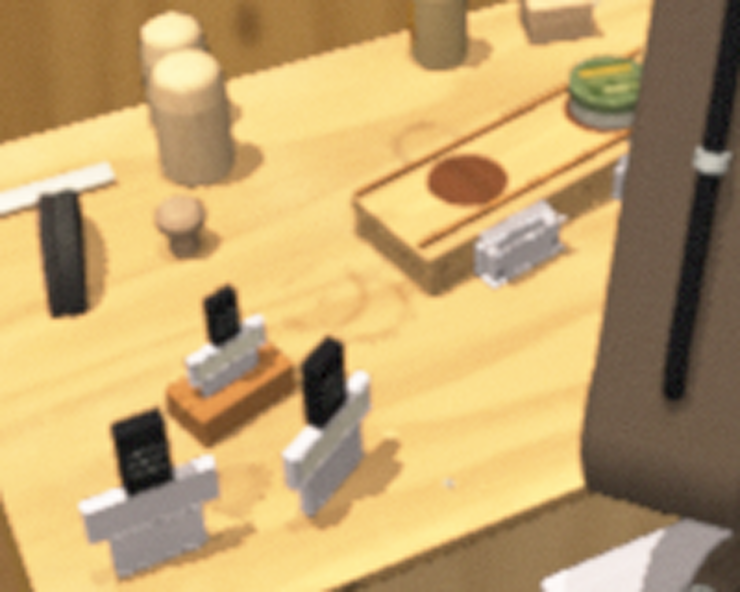

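The crop shows three holders: wooden stand at crop (225,335), a larger one at (325,420) and a larger one at (150,490). The one in the wooden stand is clearly smallest and is the one meant. I'll move over the shelf to measure with the wrist camera.

Request:
apply_moves(
  deltas=[
    {"fingers": 81, "delta_pos": [-438, 432, -24], "angular": [0, 0, 13.7]},
    {"fingers": 81, "delta_pos": [-438, 432, -24], "angular": [0, 0, 13.7]},
    {"fingers": 81, "delta_pos": [-438, 432, -24], "angular": [0, 0, 13.7]},
    {"fingers": 81, "delta_pos": [-438, 432, -24], "angular": [0, 0, 13.7]},
    {"fingers": 81, "delta_pos": [-438, 432, -24], "angular": [0, 0, 13.7]},
    {"fingers": 81, "delta_pos": [-438, 432, -24], "angular": [0, 0, 13.7]},
    {"fingers": 81, "delta_pos": [-438, 432, -24], "angular": [0, 0, 13.7]},
    {"fingers": 81, "delta_pos": [-438, 432, -24], "angular": [0, 0, 13.7]},
    {"fingers": 81, "delta_pos": [-438, 432, -24], "angular": [0, 0, 13.7]},
    {"fingers": 81, "delta_pos": [-438, 432, -24], "angular": [0, 0, 13.7]},
  ],
)

```text
clock: 1.1
tool_pos: [0.4633, -0.1281, 0.2462]
orientation: [180.0, 0.0, -167.0]
force: [2.2, -0.8, 0.7]
opening: 0.0808
gripper_force: 0.0
```

Request:
apply_moves(
  deltas=[
    {"fingers": 81, "delta_pos": [-60, 97, -4], "angular": [0, 0, 0]},
    {"fingers": 81, "delta_pos": [-60, 97, -4], "angular": [0, 0, 0]},
    {"fingers": 81, "delta_pos": [-60, 97, -4], "angular": [0, 0, 0]},
    {"fingers": 81, "delta_pos": [-60, 97, -4], "angular": [0, 0, 0]},
    {"fingers": 81, "delta_pos": [-60, 97, -4], "angular": [0, 0, 0]},
  ],
)

```text
clock: 1.6
tool_pos: [0.4995, -0.0223, 0.2497]
orientation: [180.0, -0.1, -167.0]
force: [-1.6, -1.0, -0.7]
opening: 0.0812
gripper_force: 0.0
```

```bash
python3 - <<'E'
from h import *
np.save('T1.npy',toolT()); print(toolT().round(4)); snap('wrist','w1.png')
E
```

```text
[[-9.742e-01 -2.255e-01 -9.000e-04  4.995e-01]
 [-2.255e-01  9.742e-01 -2.000e-04 -2.230e-02]
 [ 1.000e-03  0.000e+00 -1.000e+00  2.497e-01]
 [ 0.000e+00  0.000e+00  0.000e+00  1.000e+00]]
```

View pics/w1.png

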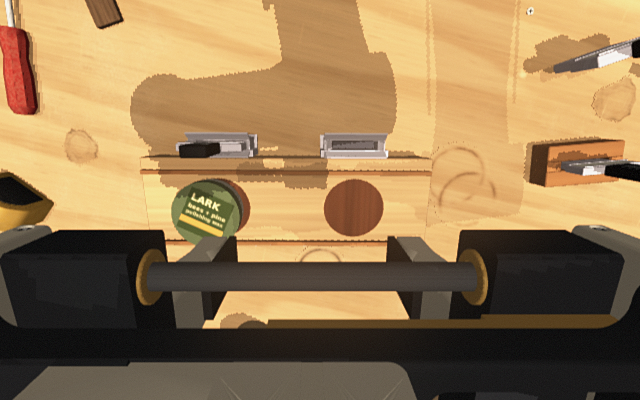

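The wrist view shows the mark at (354,208), the tin lid at (207,210), the empty clip at (354,146) and the stand with the holder at (578,162). I'll measure these now.

```bash
python3 - <<'E'
from h import *
im=cv2.imread('pics/w1.png'); p=ctrl.camera_params('wrist'); pc=(p,np.load('T1.npy')@np.array(p['mount']))
hsv=cv2.cvtColor(im,cv2.COLOR_BGR2HSV); H,S,V=cv2.split(hsv)
def blob(m,x0,x1,y0,y1):
    k=np.zeros_like(m,np.uint8);k[y0:y1,x0:x1]=m[y0:y1,x0:x1]
    c=max(cv2.findContours(k,0,2)[0],key=cv2.contourArea); return c
c=blob((V<150)&(H<15),315,395,175,240); e=cv2.fitEllipse(c); print('mark',e,onz('wrist',*e[0],.045,pc))
c=blob((H>28)&(H<70)&(S>70),160,250,170,250); e=cv2.minEnclosingCircle(c); print('lid',e,onz('wrist',*e[0],.076,pc))
for nm,b,z in [('clip',(310,395,125,162),.042),('fit',(165,265,125,162),.042)]:
    c=blob(S<60,*b); r=cv2.boundingRect(c); print(nm,r,cv2.minAreaRect(c)); 
    for q in [(r[0],r[1]),(r[0]+r[2],r[1]),(r[0]+r[2],r[1]+r[3]),(r[0],r[1]+r[3])]: print('  ',onz('wrist',*q,z,pc).round(4))
for u,v in [(531,144),(622,137),(627,162),(533,171)]: print('stand',onz('wrist',u,v,.03,pc).round(4))
for q in [(.53,-.128,.076),(.452,.02,.04)]: print(proj('wrist',np.array(q),pc))
cv2.imwrite('pics/crop2.png',cv2.resize(im[120:250,120:440],None,fx=2.5,fy=4,interpolation=cv2.INTER_CUBIC))
E
```

```text
mark ((353.15643310546875, 207.42161560058594), (55.014129638671875, 58.370147705078125), 72.14531707763672) [0.52076677 0.03322923 0.045     ]
lid ((205.3356170654297, 214.44520568847656), 34.647972106933594) [ 0.55795646 -0.13041837  0.076     ]
clip (320, 133, 68, 26) ((353.5, 145.5), (25.0, 67.0), 90.0)
   [ 0.4448 -0.0258  0.042 ]
   [0.4273 0.0498 0.042 ]
   [0.4557 0.0582 0.042 ]
   [ 0.4735 -0.019   0.042 ]
fit (176, 133, 82, 25) ((216.5, 145.0), (24.0, 81.0), 90.0)
   [ 0.4817 -0.186   0.042 ]
   [ 0.4607 -0.0948  0.042 ]
   [ 0.4887 -0.0896  0.042 ]
   [ 0.5102 -0.1827  0.042 ]
stand [0.4011 0.2219 0.03  ]
stand [0.3693 0.3234 0.03  ]
stand [0.395  0.3433 0.03  ]
stand [0.4308 0.2373 0.03  ]
(np.float64(211.13699526481182), np.float64(190.9238568947253))
(np.float64(356.90486829401374), np.float64(148.24975911891892))
```

View pics/crop2.png

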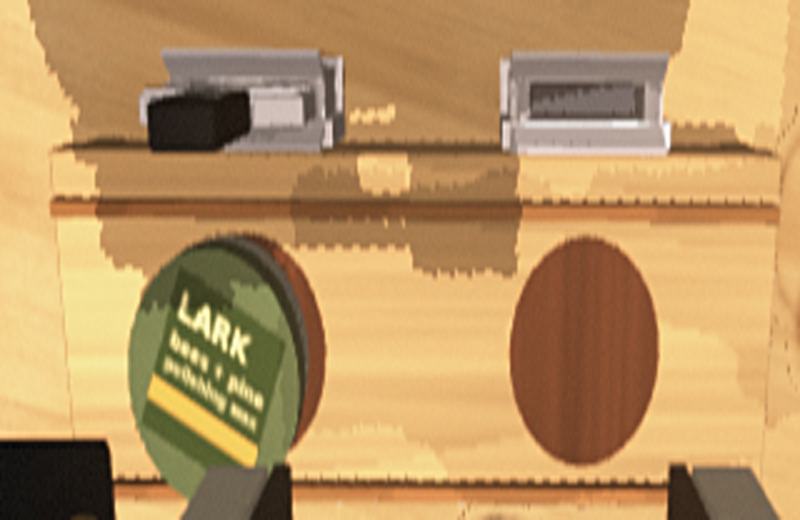

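The crop confirms it: the clip mouth is empty at crop (585,100), the bare mark is at (585,350) and the tin is at (215,360). The shelf runs along the tool y axis. Next I straddle the tin with the fingers open wide.

Request:
apply_moves(
  deltas=[
    {"fingers": 87, "delta_pos": [-16, -45, 10], "angular": [0, 0, 0]},
    {"fingers": 87, "delta_pos": [-33, -90, 30], "angular": [0, 0, 0]},
    {"fingers": 87, "delta_pos": [-33, -119, 60], "angular": [0, 0, 0]},
    {"fingers": 87, "delta_pos": [-33, -119, 100], "angular": [0, 0, 0]},
    {"fingers": 87, "delta_pos": [-33, -119, 140], "angular": [0, 0, 0]},
    {"fingers": 87, "delta_pos": [-33, -119, 160], "angular": [0, 0, 0]},
    {"fingers": 87, "delta_pos": [-33, -119, 175], "angular": [0, 0, 0]},
    {"fingers": 87, "delta_pos": [-33, -119, 188], "angular": [0, 0, 0]},
    {"fingers": 87, "delta_pos": [-33, -119, 196], "angular": [0, 0, 0]},
    {"fingers": 87, "delta_pos": [-33, -119, 196], "angular": [0, 0, 0]},
  ],
)

```text
clock: 2.65
tool_pos: [0.5581, -0.1313, 0.0532]
orientation: [180.0, -0.1, -167.1]
force: [0.0, -0.8, -0.3]
opening: 0.0869
gripper_force: 0.0
```

Request:
apply_moves(
  deltas=[
    {"fingers": 79, "delta_pos": [0, 0, 0], "angular": [0, 0, 0]},
    {"fingers": 79, "delta_pos": [0, 0, 0], "angular": [0, 0, 0]},
    {"fingers": 79, "delta_pos": [0, 5, 0], "angular": [0, 0, 0]},
    {"fingers": 79, "delta_pos": [0, 16, 0], "angular": [0, 0, 0]},
    {"fingers": 79, "delta_pos": [0, 30, 0], "angular": [0, 0, 0]},
    {"fingers": 79, "delta_pos": [0, 46, 0], "angular": [0, 0, 0]},
    {"fingers": 79, "delta_pos": [0, 62, 0], "angular": [0, 0, 0]},
    {"fingers": 79, "delta_pos": [0, 78, 0], "angular": [0, 0, 0]},
    {"fingers": 79, "delta_pos": [0, 94, 0], "angular": [0, 0, 0]},
    {"fingers": 79, "delta_pos": [0, 100, 0], "angular": [0, 0, 0]},
  ],
)

```text
clock: 3.65
tool_pos: [0.5358, -0.0313, 0.0543]
orientation: [180.0, 0.0, -166.9]
force: [0.4, -1.8, -0.2]
opening: 0.079
gripper_force: 0.9
```

Request:
apply_moves(
  deltas=[
    {"fingers": 79, "delta_pos": [0, 12, 0], "angular": [0, 0, 0]},
    {"fingers": 79, "delta_pos": [0, 26, 0], "angular": [0, 0, 0]},
    {"fingers": 79, "delta_pos": [0, 40, 0], "angular": [0, 0, 0]},
    {"fingers": 79, "delta_pos": [0, 54, 0], "angular": [0, 0, 0]},
    {"fingers": 79, "delta_pos": [0, 64, 0], "angular": [0, 0, 0]},
    {"fingers": 79, "delta_pos": [0, 69, 0], "angular": [0, 0, 0]},
    {"fingers": 79, "delta_pos": [0, 69, 0], "angular": [0, 0, 0]},
    {"fingers": 79, "delta_pos": [0, 69, 0], "angular": [0, 0, 0]},
    {"fingers": 87, "delta_pos": [0, 69, 0], "angular": [0, 0, 0]},
    {"fingers": 87, "delta_pos": [0, 69, 0], "angular": [0, 0, 0]},
  ],
)

```text
clock: 4.65
tool_pos: [0.5209, 0.0337, 0.0539]
orientation: [180.0, -0.0, -167.0]
force: [0.5, 0.7, 0.2]
opening: 0.086
gripper_force: 0.0
```

Request:
apply_moves(
  deltas=[
    {"fingers": 87, "delta_pos": [0, 0, -15], "angular": [0, 0, 0]},
    {"fingers": 87, "delta_pos": [0, 0, -40], "angular": [0, 0, 0]},
    {"fingers": 87, "delta_pos": [0, 0, -80], "angular": [0, 0, 0]},
    {"fingers": 87, "delta_pos": [0, 0, -130], "angular": [0, 0, 0]},
    {"fingers": 87, "delta_pos": [15, 40, -155], "angular": [0, 0, 0]},
    {"fingers": 87, "delta_pos": [32, 80, -175], "angular": [0, 0, 0]},
    {"fingers": 87, "delta_pos": [45, 115, -190], "angular": [0, 0, 0]},
    {"fingers": 87, "delta_pos": [50, 134, -200], "angular": [0, 0, 0]},
    {"fingers": 87, "delta_pos": [50, 134, -200], "angular": [0, 0, 0]},
    {"fingers": 87, "delta_pos": [50, 134, -200], "angular": [0, 0, 0]},
  ],
)

```text
clock: 5.65
tool_pos: [0.4419, 0.1534, 0.2541]
orientation: [180.0, 0.0, -167.0]
force: [0.1, 0.6, -0.6]
opening: 0.0869
gripper_force: 0.0
```

```bash
python3 - <<'E'
from h import *
np.save('T2.npy',toolT()); print(toolT().round(4)[:3,3]); im=snap('wrist','w2.png')
E
```

```text
[0.4419 0.1534 0.2541]
```

View pics/w2.png

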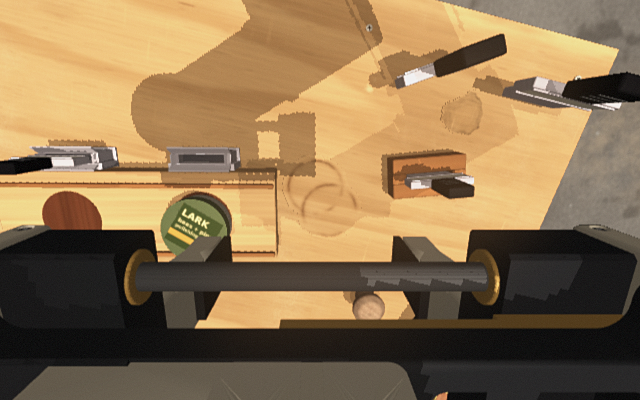

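The wrist view shows the tin lid at (195,225), with a trace of the mark behind it, and the empty clip at (204,158). The holder in its stand is at (440,182), with the black tab at (455,187). I'll enlarge it and compute.

```bash
python3 - <<'E'
from h import *
im=cv2.imread('pics/w2.png'); p=ctrl.camera_params('wrist'); pc=(p,np.load('T2.npy')@np.array(p['mount']))
H,S,V=cv2.split(cv2.cvtColor(im,cv2.COLOR_BGR2HSV))
def blob(m,x0,x1,y0,y1):
    k=np.zeros_like(m,np.uint8);k[y0:y1,x0:x1]=m[y0:y1,x0:x1]
    return max(cv2.findContours(k,0,2)[0],key=cv2.contourArea)
c=blob((H>28)&(H<75)&(S>70),140,240,180,250); e=cv2.minEnclosingCircle(c); P=onz('wrist',*e[0],.076,pc); print('lid',e,P, P[:2]-[.5208,.0332])
c=blob(S<60,160,247,140,176); r=cv2.boundingRect(c); print('clip',r,[onz('wrist',u,v,.042,pc).round(4)[:2] for u in (r[0],r[0]+r[2]) for v in (r[1],r[1]+r[3])], onz('wrist',r[0]+r[2]/2,r[1]+r[3]/2,.042,pc))
c=blob(V<60,405,480,170,202); print('tab',cv2.minAreaRect(c),cv2.approxPolyDP(c,1.2,True)[:,0].tolist())
c=blob((H<14)&(S>130)&(V>60),375,475,140,205); q=cv2.minAreaRect(c);print('stand',q,[onz('wrist',*x,.03,pc).round(4)[:2] for x in cv2.boxPoints(q)])
a=cv2.resize(im[135:215,375:485],None,fx=5,fy=5,interpolation=cv2.INTER_CUBIC)
b=cv2.resize(im[135:215,155:250],None,fx=2.5,fy=5,interpolation=cv2.INTER_CUBIC)
cv2.imwrite('pics/crop3.png',np.hstack([a,b]))
E
```

```text
lid ((193.5, 228.5), 33.14372634887695) [0.52179912 0.03340906 0.076     ] [0.00099912 0.00020906]
clip (167, 147, 73, 25) [array([ 0.4432, -0.0203]), array([ 0.4727, -0.0171]), array([0.424 , 0.0628]), array([0.4531, 0.0677])] [0.44812115 0.02327086 0.042     ]
tab ((452.0, 188.0), (18.0, 40.0), 90.0) [[432, 181], [432, 188], [448, 197], [448, 190], [447, 191], [446, 189], [450, 186], [455, 187], [456, 185], [461, 186], [462, 184], [464, 186], [468, 185], [472, 187], [459, 181], [458, 185], [442, 184], [441, 182], [438, 182], [438, 180], [451, 179]]
stand ((426.7173156738281, 174.60690307617188), (41.85492706298828, 79.55757141113281), 85.2363510131836) [array([0.3978, 0.2346]), array([0.3685, 0.3257]), array([0.4165, 0.348 ]), array([0.447 , 0.2537])]
```

View pics/crop3.png

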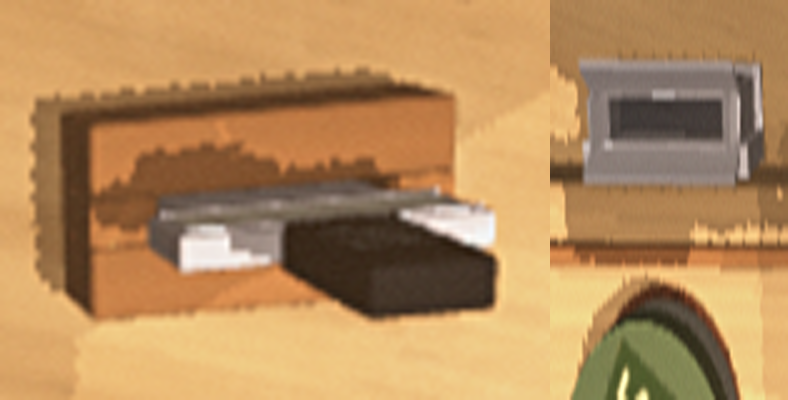

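```bash
python3 - <<'E'
from h import *
p=ctrl.camera_params('wrist'); M=np.array(p['mount']); p1=(p,np.load('T1.npy')@M); p2=(p,np.load('T2.npy')@M)
f=lambda pts,z,pc:np.array([onz('wrist',u,v,z,pc)[:2] for u,v in pts])
ang=lambda d:np.degrees(np.arctan2(-d[0],d[1]))
t=f([(449,190),(474,189),(474,196),(449.5,198.4)],.116,p2);print('tab',t.round(4).tolist(),t.mean(0),ang(t[2]-t[3]),np.linalg.norm(t[2]-t[3]))
s=f([(393.4,159.4),(465.6,154.4),(394.4,198.4)],.03,p2);print('stand',s.round(4).tolist(),'c',(s[1]+s[2])/2,ang(s[1]-s[0]),np.linalg.norm(s[1]-s[0]),np.linalg.norm(s[2]-s[0]))
# plate top corners z=.07
pl=f([(405,184),(411,189.5),(474,178)],.07,p2);print('plate',pl.round(4).tolist())
X=np.array([np.cos(np.radians(13)),np.sin(np.radians(13))]);Y=np.array([-X[1],X[0]])
for nm,pc,(u0,u1,v0,v1) in [('w1',p1,(332,377.2,140.8,150)),('w2',p2,(178.2,225,154,162.6))]:
  for z in(.022,.03):
    q=f([(u0,(v0+v1)/2),(u1,(v0+v1)/2),((u0+u1)/2,v0),((u0+u1)/2,v1)],z,pc)
    print(nm,z,'y',(q[:2]@Y).round(4),'x',(q[2:]@X).round(4))
mk=np.array([.5208,.0332]);print('mark xy',mk@X,mk@Y)
# rim in v: 
for nm,pc,u,vs in [('w1',p1,354,(133,159)),('w2',p2,204,(147,172))]:
  print(nm,'rim x',f([(u,v) for v in vs],.042,pc)@X)
# shelf front rail direction w1 : rail edge at crop y 215 left(50) 222 right(775)
q=f([(120+55/2.5,120+198/4),(120+775/2.5,120+203/4)],.051,p1);print('rail ang',ang(q[1]-q[0]))
print(p2[1][:3,3])
E
```

```text
tab [[0.4093, 0.2819], [0.4029, 0.3051], [0.4095, 0.3076], [0.4171, 0.2852]] [0.40968873 0.29493614] 18.84397282124461 0.023711338175877686
stand [[0.3983, 0.245], [0.3728, 0.3285], [0.445, 0.2605]] c [0.40886872 0.29449877] 16.980889401079278 0.08738494287970698 0.049186438112252935
plate [[0.4191, 0.2542], [0.4236, 0.2627], [0.3955, 0.3267]]
w1 0.022 y [-0.11   -0.0551] x [0.4376 0.4486]
w1 0.03 y [-0.1105 -0.0567] x [0.437  0.4478]
w2 0.022 y [-0.1163 -0.0582] x [0.4375 0.4482]
w2 0.03 y [-0.1129 -0.056 ] x [0.4367 0.4471]
mark xy 0.5149203047443668 -0.08480542295141509
w1 rim x [0.42754405 0.45712443]
w2 rim x [0.42730595 0.45674009]
rail ang 12.75578623870906
[0.37491461 0.13713626 0.41288179]
```

The tin is within about 1 mm of the mark. The holder is at about (0.409, 0.2945) with a yaw of about 17.5°. Now I go down over the tab.

Request:
apply_moves(
  deltas=[
    {"fingers": 60, "delta_pos": [0, 45, 0], "angular": [0, 0, -4.5]},
    {"fingers": 60, "delta_pos": [0, 95, 0], "angular": [0, 0, -4.5]},
    {"fingers": 60, "delta_pos": [0, 130, 10], "angular": [0, 0, -4.5]},
    {"fingers": 60, "delta_pos": [0, 145, 30], "angular": [0, 0, -4.5]},
    {"fingers": 60, "delta_pos": [0, 145, 60], "angular": [0, 0, -4.5]},
    {"fingers": 60, "delta_pos": [0, 145, 100], "angular": [0, 0, -4.5]},
    {"fingers": 60, "delta_pos": [0, 145, 135], "angular": [0, 0, -4.5]},
    {"fingers": 60, "delta_pos": [0, 145, 160], "angular": [0, 0, -4.5]},
    {"fingers": 60, "delta_pos": [0, 145, 176], "angular": [0, 0, -4.5]},
    {"fingers": 60, "delta_pos": [0, 145, 176], "angular": [0, 0, -4.5]},
  ],
)

```text
clock: 6.7
tool_pos: [0.4088, 0.2919, 0.075]
orientation: [-179.8, -0.3, -162.6]
force: [1.1, 0.1, 0.8]
opening: 0.0602
gripper_force: 0.0
```

Request:
apply_moves(
  deltas=[
    {"fingers": 40, "delta_pos": [0, 0, 0], "angular": [0, 0, 0]},
    {"fingers": 32, "delta_pos": [0, 0, 0], "angular": [0, 0, 0]},
    {"fingers": 28, "delta_pos": [0, 0, 0], "angular": [0, 0, 0]},
    {"fingers": 24, "delta_pos": [0, 0, 0], "angular": [0, 0, 0]},
    {"fingers": 10, "delta_pos": [0, 0, 0], "angular": [0, 0, 0]},
    {"fingers": 0, "delta_pos": [0, 0, 0], "angular": [0, 0, 0]},
    {"fingers": 0, "delta_pos": [0, 0, 0], "angular": [0, 0, 0]},
    {"fingers": 0, "delta_pos": [0, 0, 0], "angular": [0, 0, 0]},
  ],
)

```text
clock: 7.5
tool_pos: [0.4097, 0.295, 0.0786]
orientation: [180.0, 0.0, -162.5]
force: [-1.1, -0.4, 5.3]
opening: 0.026
gripper_force: 30.0
```

```bash
python3 - <<'E'
from h import *
np.save('T3.npy',toolT()); o=ctrl.get_obs(); print({k:np.round(o[k],4) for k in('clock','tool_pos','orientation','force','moment','opening','gripper_force')})
E
```

```text
{'clock': np.float64(7.5), 'tool_pos': array([0.4097, 0.295 , 0.0786]), 'orientation': array([ 1.799784e+02,  4.460000e-02, -1.624925e+02]), 'force': array([-1.1221, -0.4362,  5.2744]), 'moment': array([-0.1955,  0.3671, -0.0302]), 'opening': np.float64(0.026), 'gripper_force': np.float64(30.0006)}
```

Request:
apply_moves(
  deltas=[
    {"fingers": 0, "delta_pos": [0, 0, -8], "angular": [0, 0, 0]},
    {"fingers": 0, "delta_pos": [0, 0, -20], "angular": [0, 0, 0]},
    {"fingers": 0, "delta_pos": [0, 0, -40], "angular": [0, 0, 0]},
    {"fingers": 0, "delta_pos": [0, 0, -65], "angular": [0, 0, 0]},
    {"fingers": 0, "delta_pos": [5, -30, -75], "angular": [0, 0, 1]},
    {"fingers": 0, "delta_pos": [12, -70, -75], "angular": [0, 0, 2]},
    {"fingers": 0, "delta_pos": [19, -115, -75], "angular": [0, 0, 3]},
    {"fingers": 0, "delta_pos": [26, -160, -75], "angular": [0, 0, 4.5]},
    {"fingers": 0, "delta_pos": [33, -205, -75], "angular": [0, 0, 4.5]},
    {"fingers": 0, "delta_pos": [38, -235, -75], "angular": [0, 0, 4.5]},
  ],
)

```text
clock: 8.5
tool_pos: [0.4436, 0.0567, 0.154]
orientation: [180.0, 0.0, -167.1]
force: [0.2, 0.5, -0.8]
opening: 0.0256
gripper_force: 30.0
```

Request:
apply_moves(
  deltas=[
    {"fingers": 0, "delta_pos": [1, -18, 0], "angular": [0, 0, 0]},
    {"fingers": 0, "delta_pos": [2, -32, 0], "angular": [0, 0, 0]},
    {"fingers": 0, "delta_pos": [2.5, -39, 0], "angular": [0, 0, 0]},
    {"fingers": 0, "delta_pos": [2.5, -39, 0], "angular": [0, 0, 0]},
    {"fingers": 0, "delta_pos": [2.5, -39, 0], "angular": [0, 0, 0]},
    {"fingers": 0, "delta_pos": [2.5, -39, 0], "angular": [0, 0, 0]},
  ],
)

```text
clock: 9.1
tool_pos: [0.4502, 0.0211, 0.1532]
orientation: [180.0, 0.0, -167.0]
force: [-0.2, 0.8, 0.1]
opening: 0.0258
gripper_force: 30.0
```

```bash
python3 - <<'E'
from h import *
np.save('T4.npy',toolT()); o=ctrl.get_obs(); print({k:np.round(o[k],4) for k in('clock','tool_pos','orientation','force','moment','opening')})
a=snap('wrist','w4.png'); s=snap('scene','s4.png')
o=np.hstack([cv2.resize(a[100:260,240:400],None,fx=2.5,fy=2.5,interpolation=2),cv2.resize(s[180:280,270:370],None,fx=4,fy=4,interpolation=2)]); cv2.imwrite('pics/crop4.png',o[:,:,::-1])
E
```

```text
{'clock': np.float64(9.1), 'tool_pos': array([0.4502, 0.0211, 0.1532]), 'orientation': array([ 1.799956e+02,  1.050000e-02, -1.669678e+02]), 'force': array([-0.232 ,  0.7662,  0.0761]), 'moment': array([ 0.0213, -0.0476,  0.0338]), 'opening': np.float64(0.0258)}
```

View pics/crop4.png

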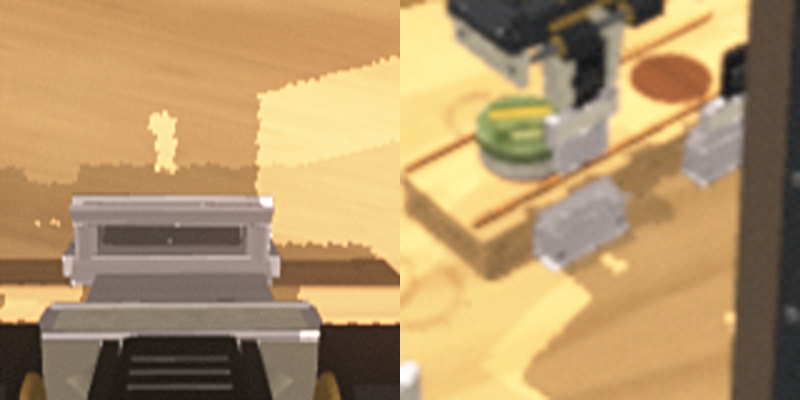

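The holder hangs square above the clip, with the plate's mid column at 180 in the crop and the clip's at 171. Next, the exact offset.

```bash
python3 - <<'E'
from h import *
p=ctrl.camera_params('wrist'); T=np.load('T4.npy'); pc=(p,T@np.array(p['mount'])); Ti=np.linalg.inv(T)
def q(n,cu,cv,z): P=onz('wrist',240+cu/2.5,100+cv/2.5,z,pc); print(n,(Ti@np.append(P,1))[:2].round(4)*1000)
q('rim front',171.5,196,.042); q('rim back',171.5,282,.042)
q('dark front',98,225,.022); q('dark back',244,246,.022)
q('clip L',65,265,.042);q('clip R',280,265,.042)
q('plate bottom L',41,305,.119); q('plate bottom R',319,305,.119); q('plate top L',41,335,.145); q('plate top R',319,335,.145)
q('tongue-bottom front',171,276,.085)
E
```

```text
rim front [19.2 -3.4]
rim back [-12.1  -3.4]
dark front [  4.4 -31.4]
dark back [-3.8 24. ]
clip L [ -5.8 -41.5]
clip R [-5.8 35.4]
plate bottom L [  4.8 -36.5]
plate bottom R [ 4.7 35.5]
plate top L [  6.3 -32. ]
plate top R [ 6.2 31. ]
tongue-bottom front [ 2.7 -3.2]
```

Request:
apply_moves(
  deltas=[
    {"fingers": 0, "delta_pos": [0.5, -3, 0], "angular": [0, 0, 0]},
    {"fingers": 0, "delta_pos": [0.5, -3, 12], "angular": [0, 0, 0]},
    {"fingers": 0, "delta_pos": [0.5, -3, 24], "angular": [0, 0, 0]},
    {"fingers": 0, "delta_pos": [0.5, -3, 34], "angular": [0, 0, 0]},
    {"fingers": 0, "delta_pos": [0.5, -3, 40], "angular": [0, 0, 0]},
    {"fingers": 0, "delta_pos": [0.5, -3, 44], "angular": [0, 0, 0]},
    {"fingers": 0, "delta_pos": [0.5, -3, 48], "angular": [0, 0, 0]},
    {"fingers": 0, "delta_pos": [0.5, -3, 52], "angular": [0, 0, 0]},
    {"fingers": 0, "delta_pos": [0.5, -3, 56], "angular": [0, 0, 0]},
    {"fingers": 0, "delta_pos": [0.5, -3, 57], "angular": [0, 0, 0]},
  ],
)

```text
clock: 10.2
tool_pos: [0.4502, 0.0174, 0.0957]
orientation: [-180.0, -0.0, -167.0]
force: [0.2, 0.6, -0.5]
opening: 0.0259
gripper_force: 30.0
```

```bash
python3 - <<'E'
from h import *
o=ctrl.get_obs(); print({k:np.round(o[k],4) for k in('clock','tool_pos','orientation','force','moment','opening')})
E
```

```text
{'clock': np.float64(10.2), 'tool_pos': array([0.4502, 0.0174, 0.0957]), 'orientation': array([-1.799969e+02, -2.280000e-02, -1.670148e+02]), 'force': array([ 0.2069,  0.6125, -0.5173]), 'moment': array([0.0136, 0.0199, 0.0173]), 'opening': np.float64(0.0259)}
```

Request:
apply_moves(
  deltas=[
    {"fingers": 0, "delta_pos": [0, 0, 3], "angular": [0, 0, 0]},
    {"fingers": 0, "delta_pos": [0, 0, 5], "angular": [0, 0, 0]},
    {"fingers": 0, "delta_pos": [0, 0, 7], "angular": [0, 0, 0]},
    {"fingers": 0, "delta_pos": [0, 0, 9], "angular": [0, 0, 0]},
    {"fingers": 0, "delta_pos": [0, 0, 11], "angular": [0, 0, 0]},
    {"fingers": 0, "delta_pos": [0, 0, 13], "angular": [0, 0, 0]},
    {"fingers": 0, "delta_pos": [0, 0, 14], "angular": [0, 0, 0]},
    {"fingers": 0, "delta_pos": [0, 0, 15], "angular": [0, 0, 0]},
    {"fingers": 0, "delta_pos": [0, 0, 15], "angular": [0, 0, 0]},
    {"fingers": 0, "delta_pos": [0, 0, 15], "angular": [0, 0, 0]},
  ],
)

```text
clock: 11.2
tool_pos: [0.4505, 0.0175, 0.0813]
orientation: [-180.0, 0.0, -167.0]
force: [-1.1, 0.6, 6.9]
opening: 0.0263
gripper_force: 30.0
```

Request:
apply_moves(
  deltas=[
    {"fingers": 0, "delta_pos": [0, 0, 1], "angular": [0, 0, 0]},
    {"fingers": 0, "delta_pos": [0, 0, 2], "angular": [0, 0, 0]},
    {"fingers": 0, "delta_pos": [0, 0, 2], "angular": [0, 0, 0]},
    {"fingers": 0, "delta_pos": [0, 0, 2], "angular": [0, 0, 0]},
    {"fingers": 0, "delta_pos": [0, 0, 2], "angular": [0, 0, 0]},
  ],
)

```text
clock: 11.7
tool_pos: [0.4513, 0.0177, 0.0803]
orientation: [-180.0, 0.1, -167.0]
force: [-3.3, 0.0, 16.1]
opening: 0.0261
gripper_force: 30.0
```

The force has jumped to 16 N, so the bar is on its stop. I'll let it settle and check once.

Request:
apply_moves(
  deltas=[
    {"fingers": 0, "delta_pos": [0, 0, 0], "angular": [0, 0, 0]},
    {"fingers": 0, "delta_pos": [0, 0, 0], "angular": [0, 0, 0]},
    {"fingers": 0, "delta_pos": [0, 0, 0], "angular": [0, 0, 0]},
    {"fingers": 0, "delta_pos": [0, 0, 0], "angular": [0, 0, 0]},
    {"fingers": 0, "delta_pos": [0, 0, 0], "angular": [0, 0, 0]},
  ],
)

```text
clock: 12.2
tool_pos: [0.4514, 0.0177, 0.0803]
orientation: [-180.0, 0.1, -167.0]
force: [-3.8, -0.0, 16.4]
opening: 0.0258
gripper_force: 30.0
```

```bash
python3 - <<'E'
from h import *
a=snap('wrist','w5.png'); s=snap('scene','s5.png')
o=np.hstack([cv2.resize(a[100:260,240:400],None,fx=2.5,fy=2.5,interpolation=2),cv2.resize(s[180:280,270:370],None,fx=4,fy=4,interpolation=2)]); cv2.imwrite('pics/crop5.png',o[:,:,::-1])
E
```

```text
(no output)
```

View pics/crop5.png

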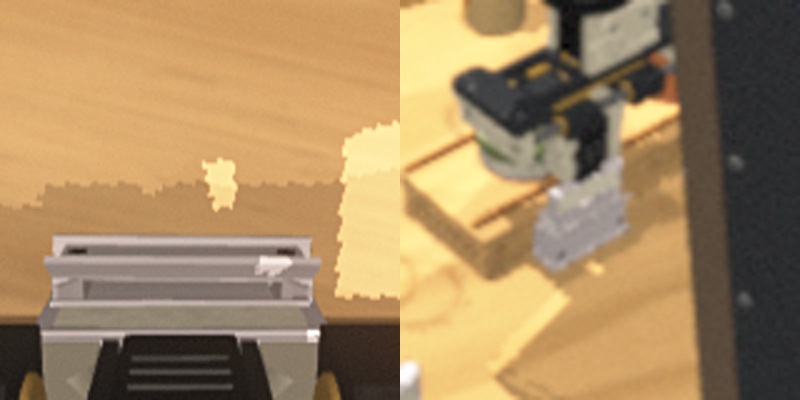

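The picture shows the tongue going down behind the front lip, centred with crop columns 85–310 against the lip's 45–320. The tin still stands behind the clip. The force rose with the spring and then jumped at foot height 12 mm, so the bar is fully down. I'm handing in.

```bash
python3 -c "
from plant import ctrl
print(ctrl.close_job())"
```

```text
the job is handed in; nothing more can be done
None
```

The job is handed in, with no verdict shown: the tin was about 1 mm off the empty bay's mark when last measured, and the holder is pressed home behind the clip's lip at about 16 N, bar on its stop, still gripped.

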